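# Close and lock the mosaic display case

## Robot

A 7-joint arm with a two-finger parallel gripper is mounted at the origin on the work surface. World frame = base frame: x ahead of the robot, y to its left, z up, the work surface at z = 0. Lengths are in m, angles in rad, forces in N, time in s.
With the tool pointing down it reaches from about 0.4 to 0.85 m from the base axis. Payload 4.4 kg.
Tool frame: the origin (TCP) lies midway between the tips of the shut fingers; the grasp point (between the pads) lies 19 mm behind it; z points along the fingers, y is the line along which they close (so a half turn about z gives the same grasp; the last joint's range is limited). The gripper opens to 94 mm and grips with 3 to 60 N. Pads are 16 mm wide; open, the fingers measure 119 mm over their backs; the gripper's body (75 mm by 177 mm) begins 78 mm behind the grasp point.
Start: joints at [1.088, 0.628, 0.038, 1.517, -0.027, 0.996, -0.02], TCP at [0.263, -0.594, 0.205] pointing down, gripper open.
Joint ranges: [-3.06, 3.06], [-0.37, 2.12], [-1.25, 1.32], [0.18, 2.47], [-1.1, 4.24], [0.23, 1.98], [-2.94, 2.94]. Speed limits (rad/s): [2.57, 2.57, 3.14, 3.14, 3.14, 3.14, 3.14].

## Interface

Orientations are given as a unit quaternion [x, y, z, w].
In Python, from bench import sense, imaging, manip gives the robot as it stands.
- The arm moves only by the tool apply_moves, never from a script. Its argument "moves" is a list of rows, each a list of 3 entries, a list of its own where there are three numbers: the finger opening in m, from 0 to 0.094, then the shift along the world's x, y, z in m, then the turn, a rotation vector about the world's x, y, z in degrees. In form: [[grip, [tx, ty, tz], [rx, ry, rz]], ...]. A call has 1 to 20 rows; each row shifts and turns the commanded pose from where the row before left it; what a row does not reach is not made up. A row lasts 1/8 s, in which the tool goes at most 62.5 mm and 10.7 degrees, less where a joint would pass 70% of its speed; a pose out of reach is approached as far as the arm can. A call is refused whole if a number of a shift passes 0.0625 or a number of a turn 10.7, either way. A call with a gripper value outside its range is refused whole. The fingers move at their own pace and stop on an object; the grip force is fixed at half the most. Time passes only in rows, so rows that do not move let the fingers close. It gives the time, the measured TCP pose, the force, the opening and the grip force at its end, in the units of the state.
- sense(): the state, without advancing time (a new reading comes with each control period).
- imaging.read_camera(name): name is "side" or "top"; returns a dict with "image" (480x640x3 uint8, red, green, blue), "fx", "fy", "cx", "cy" (pixels), "cam_to_world" (4x4, takes a point from camera to world coordinates). Camera axes: x right, y down, z forward; pixel columns grow to the right and rows downward; lengths in m; the calibration is good to about 2 mm. A picture is of the moment at which its call begins. There is no depth.
- manip.job_done(): hands the job in; it is judged then, once.
The state is a dict: "clock": time; "joint_pos": joint angles; "dq": joint speeds; "joint_torque": joint torques, N m; "eef_pos": TCP position; "ee_rot": TCP orientation; "ft_force": force on the tool from outside, world axes, zero at the start; "ft_torque": the same for the moment, N m; "gripper_width": finger opening in m; "gripper_force": force on a finger pad.
Only numpy, scipy, OpenCV 4.12 (cv2) and the standard library are available. Lean on these libraries where they do the work, as an engineer would, in place of code of your own. Each camera call takes 0.05 s, during which the arm holds its last target. There are 200 camera calls.

## Task

Slide the top door of the display case fully shut against its jamb. Then take the key from its wooden stand, put its blade in the slot of the case's lock and turn it a quarter turn clockwise until it stops, so that the tongue lies over the door; leave the key standing upright in the slot. Touch the lock only with the key, and leave the tile tub, mug and glue bottle where they are.

Things in the scene. Friction and masses are not known exactly. Their poses are not given: they have to be found in the camera images.
- case: Low wooden display case, fixed, 200 mm (its x) by 320 mm (its y), 74 mm high, aluminium tracks along its long edges. Origin: centre of its underside; z up. The +y end of its top is a fixed wooden jamb 60 mm wide (y +100 to +160 mm) that carries the lock; the rest of the top is the sliding door and, lower, a fixed clear pane. Mosaic coasters lie inside.
- door (a joint): Sliding top door: clear panel with aluminium end strips, 172 mm (case x) by 140 mm (case y), top surface 74 mm above the table. Value in m: 0 = shut against the jamb, up to 0.11 = open; it closes by moving along the case's +y. Friction about 2.5 N; it stays where it is left.
- door_pull (a point): Centre of the top of the door's pull, an aluminium rib on the end strip away from the jamb: 60 mm along the case's x, 12 mm thick along the case's y, 22 mm high; its top is 96 mm above the table. It moves with the door; its axes are the case's.
- lock (a joint): Cam lock on the jamb, turning about the vertical. Value in rad: grows clockwise seen from above, from 0 (open, slot and tongue along the case's +x) to 1.571 (locked against its stop, slot and tongue along the case's y, tongue over the door). It stays where it is left; friction about 0.06 N m.
- lock_slot (a point): Centre of the top face of the lock: steel disc of 44 mm diameter, 15 mm high, its top 89 mm above the table, with a slot 30 mm long, 6.5 mm wide and 11 mm deep through its centre. Axes turn with the lock: x along the slot towards the tongue (flat, 14 mm wide, reaching 47 mm from the centre, below the disc's top), z up.
- key: Key, 56 mm high, 90 g, upright, blade down in the stand. Origin: centre of the blade's lower edge; z up. Blade 24 mm wide (key x), 3 mm thick (key y), 10 mm long; round foot 30 mm across, z 10 to 16 mm; flat black handle, z 16 to 56 mm, 34 mm along x, 16 mm thick along y. In the lock's slot the foot rests on the disc, the key stands by itself and the blade has 0.15 rad of play each way.
- stand: Wooden block fixed to the table, 64 mm (its x) by 50 mm (its y), 30 mm high, with a pocket 30 by 8 mm, 14 mm deep, in the middle of its top, long along its x, where the key stands. Origin: centre of its underside.
- tile_tub: Bystander: small clear open tub of mosaic tiles, 75 by 75 mm, 45 mm high, loose. Origin: centre of its underside.
- mug: Bystander: white mug, 80 mm across, 90 mm high, handle towards its +y, loose. Origin: centre of its underside.
- glue: Bystander: closed white glue bottle, 52 mm across, 120 mm high, loose. Origin: centre of its underside.
Mind the look-alikes: they are no part of the job. What is shaped like the key but red is not meant.

How it is judged:
On the way, in this order (a step that is already met when the one before it is completed fails the run):
1. the door is shut against the jamb (value of joint door below 0.004 m), for 0.2 s.
2. with the key's blade in the slot, the lock is turned to its stop (value of joint lock above 1.42 rad and horizontal distance between key and lock_slot below 0.006 m and z of key in the frame of lock_slot below -0.006 m), for 0.2 s.
At the end, for the whole second after the job is handed in: The door is within 4 mm of shut, the lock stands at 1.42 rad or more (stop at 1.571), and the key stands still and released in the slot: its origin within 6 mm of the slot's centre seen from above and more than 6 mm below the lock's top, tilted less than 0.15 rad (all of step 2 and value of joint door below 0.004 m and angle between key's own z axis and vertical below 0.15 rad and linear speed of key below 0.02 m/s); the robot touches nothing.
It fails at once if the lock is pressed by the robot itself instead of the key (contact force between any of the fingers, the arm and lock above 3 N).
It fails at once if the tile tub, mug or glue bottle is moved by more than 20 mm (distance of any of tile_tub, mug, glue from where it was at the start of the episode above 0.02 m).
It also fails if it takes over 59 s, if anything falls off the work surface, if the arm or the gripper's body presses on something with over 40 N, if the wrist force passes 120 N, or if a joint passes its speed limit or range.

## Working session

There is one attempt and no reset: what is moved stays moved. The work goes in short steps, Python scripts to look and compute and a tool call to move; the robot and the scene stay as the last step left them, time stands still between calls to the robot, and variables do not carry over. Pictures are saved under pics/ and viewed, at most 10 in all, crops included, and the job is handed in when it is done.

Besides the shell and the picture viewer there is one more tool, called as name(argument=value, ...), one argument or row to a line, values as JSON. apply_moves: Moves the arm, as the interface text tells. Its arguments: {"type":"object","properties":{"moves":{"type":"array"}},"required":["moves"]}

```bash
mkdir -p pics
cat > h.py <<'E'
import numpy as np, cv2
from bench import sense, imaging, manip
def grab(n,f=None):
    c=imaging.read_camera(n)
    if f: cv2.imwrite('pics/'+f,cv2.cvtColor(c['image'],cv2.COLOR_RGB2BGR))
    return c
def ray(c,u,v,z):
    T=np.array(c['cam_to_world']); d=T[:3,:3]@[(u-c['cx'])/c['fx'],(v-c['cy'])/c['fy'],1]; o=T[:3,3]
    return o+d*(z-o[2])/d[2]
def proj(c,p):
    T=np.array(c['cam_to_world']); q=T[:3,:3].T@(np.array(p)-T[:3,3]); return np.array([c['fx']*q[0]/q[2]+c['cx'],c['fy']*q[1]/q[2]+c['cy']])
def crop(c,f,u0,v0,u1,v1,s):
    im=cv2.cvtColor(c['image'][v0:v1,u0:u1],cv2.COLOR_RGB2BGR)
    cv2.imwrite('pics/'+f,cv2.resize(im,None,fx=s,fy=s,interpolation=cv2.INTER_CUBIC))
E
python3 - <<'E'
from h import *
np.set_printoptions(precision=3,suppress=True)
for n in('top','side'):
    c=grab(n,n+'0.png'); print(n,c['fx'],c['cx'],c['cy'],np.array(c['cam_to_world']))
print(sense())
E
```

```text
top 584.5030645790391 327.15881764756546 235.75291536129018 [[ 0.02  -0.98   0.197  0.286]
 [-1.    -0.02   0.     0.064]
 [ 0.004 -0.197 -0.98   1.522]
 [ 0.     0.     0.     1.   ]]
side 488.5185297899938 319.2543727101385 249.3287582426644 [[-0.991 -0.087  0.104  0.436]
 [-0.133  0.481 -0.867  1.096]
 [ 0.026 -0.872 -0.488  0.661]
 [ 0.     0.     0.     1.   ]]
{'clock': 0.1, 'joint_pos': array([ 1.088,  0.629,  0.038,  1.518, -0.027,  0.996, -0.02 ]), 'dq': array([-0.   , -0.002,  0.001, -0.002, -0.001,  0.001, -0.001]), 'joint_torque': array([  0.004, -55.078,   1.148, -18.711,  -0.052,   0.019,   0.   ]), 'eef_pos': array([ 0.263, -0.594,  0.205]), 'ee_rot': array([ 0.978,  0.207, -0.   , -0.001]), 'ft_force': array([-0.089, -0.243, -0.882]), 'ft_torque': array([ 0.022,  0.043, -0.049]), 'gripper_force': 0.0, 'gripper_width': 0.0938972918422492}
```

View pics/top0.png

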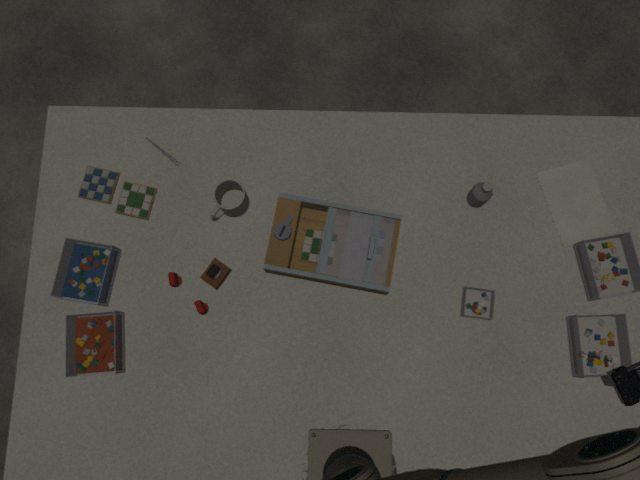

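View pics/side0.png

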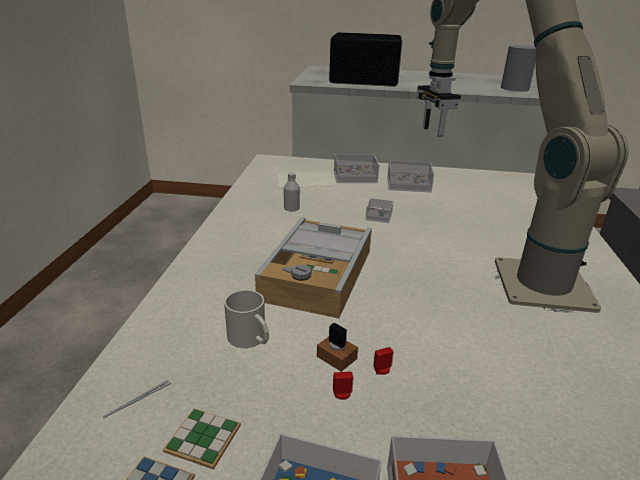

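The top view shows the case at cols 265–400, rows 195–293, with its jamb and lock at about (284,230). The pull is at (372,245) and the black key in its stand at (215,273). The side view agrees. I'll enlarge both.

Run:
```python
from h import *
c=grab('top'); crop(c,'t1.png',190,185,410,305,3.6)
c=grab('side'); crop(c,'s1.png',250,210,410,370,3.7)
```

```text
(no output)
```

View pics/t1.png

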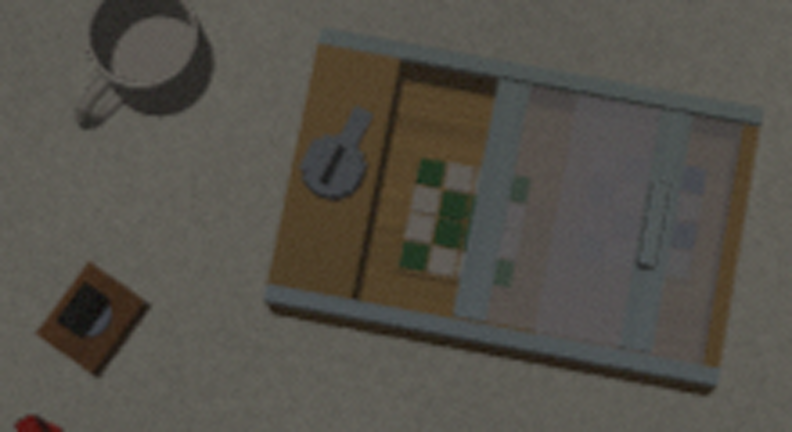

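View pics/s1.png

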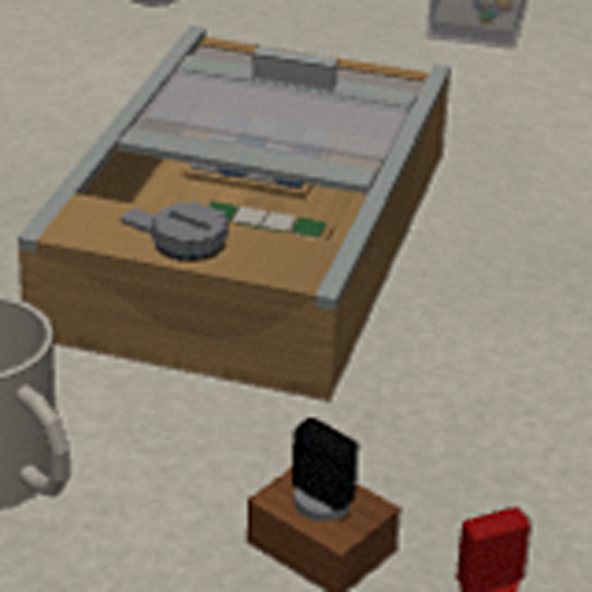

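In the top crop, the lock disc centre is at (335,165) and the slot runs (322,185)–(346,147). The pull is about (657,222) and the stand corners are (90,263), (150,305) and (38,330). In the side crop, the lock centre is about (190,222) and the key handle top about (327,430). Next I fit poses from these.

```bash
cat > fit.py <<'E'
from h import *
from scipy.optimize import least_squares
np.set_printoptions(precision=4,suppress=True)
t=grab('top'); s=grab('side')
T=lambda x,y:(190+x/3.6,185+y/3.6); S=lambda x,y:(250+x/3.7,210+y/3.7)
def tri(a,b): 
    f=lambda p:np.r_[proj(t,p)-T(*a),proj(s,p)-S(*b)]
    r=least_squares(f,[.5,.1,.07]); return r.x,np.abs(r.fun).max()
def pose(obs,name):
    def w(p,q): 
        c,n=np.cos(p[2]),np.sin(p[2]); return [p[0]+c*q[0]-n*q[1],p[1]+n*q[0]+c*q[1],q[2]]
    f=lambda p:np.concatenate([proj(t if k=='t' else s,w(p,q))-(T if k=='t' else S)(*m) for k,q,m in obs])
    for r0 in (0,-.6,.6,1.5,-1.5):
        r=least_squares(f,[.5,.1,r0]); print(name,r.x,np.degrees(r.x[2]),'rms px',np.sqrt(np.mean(r.fun**2))); 
    return r.x
E
python3 - <<'E'
from fit import *
h=.074
pose([('t',(.1,.16,h),(322,30)),('t',(.1,-.16,h),(762,107)),('t',(-.1,-.16,h),(714,384)),('t',(-.1,.16,h),(268,300)),
('s',(.1,-.16,h),(195,30)),('s',(-.1,-.16,h),(448,68)),('s',(-.1,.16,h),(332,303)),('s',(.1,.16,h),(22,242))],'case')
# stand, long axis guess both ways
for a,b in((.032,.025),(.025,.032)):
  pose([('t',(a,b,.03),(90,263)),('t',(a,-b,.03),(150,305)),('t',(-a,b,.03),(38,330)),('s',(a,b,.03),(248,497)),('s',(-a,b,.03),(342,550)),('s',(-a,-b,.03),(400,510))],'stand%g'%a)
print('lock',tri((335,165),(190,222)), ray(t,*T(335,165),.089),ray(s,*S(190,222),.089))
e=[ray(t,*T(*q),.089) for q in((322,185),(346,147))]; d=e[1]-e[0];print('slot dir',np.degrees(np.arctan2(d[1],d[0])),np.linalg.norm(d),(e[0]+e[1])/2)
print('pull',tri((657,222),(297,57)),ray(t,*T(657,222),.096))
print('key',tri((82,303),(327,431)))
for q in((300,424),(313,418),(357,437),(345,447)): print(ray(s,*S(*q),.072))
E
```

```text
case [ 0.5633  0.0505 -0.167 ] -9.569636120755572 rms px 1.0719242707395216
case [ 0.5633  0.0505 -0.167 ] -9.569636757924831 rms px 1.0719242707393812
case [ 0.5633  0.0505 -0.167 ] -9.569636707950128 rms px 1.0719242707393828
case [ 0.5633  0.0505 -0.167 ] -9.569636724554591 rms px 1.071924270739381
case [ 0.5633  0.0505 -0.167 ] -9.569637082446302 rms px 1.0719242707394203
stand0.032 [ 0.483   0.3506 -0.6281] -35.99011339111879 rms px 0.7599520546030898
stand0.032 [ 0.483   0.3506 -0.6281] -35.990115882802144 rms px 0.7599520546030716
stand0.032 [ 0.483   0.3506 -0.6281] -35.99011503229005 rms px 0.7599520546030475
stand0.032 [ 0.483   0.3506 -0.6281] -35.990113113352706 rms px 0.759952054603119
stand0.032 [ 0.483   0.3506 -0.6281] -35.990115199357355 rms px 0.7599520546030454
stand0.025 [ 0.4814  0.3481 -0.5821] -33.35062201720181 rms px 2.550080065396464
stand0.025 [ 0.4814  0.3481 -0.5821] -33.35062798018389 rms px 2.550080065396129
stand0.025 [ 0.4814  0.3481 -0.5821] -33.35062573264025 rms px 2.550080065396171
stand0.025 [ 0.4814  0.3481 -0.5821] -33.35061960092598 rms px 2.550080065396872
stand0.025 [ 0.4814  0.3481 -0.5821] -33.350627847121224 rms px 2.5500800653961306
lock (array([0.5858, 0.1757, 0.0856]), np.float64(0.134337191745999)) [0.5848 0.1755 0.089 ] [0.5852 0.1811 0.089 ]
slot dir -29.96306178596308 0.03154837389935465 [0.5841 0.1761 0.089 ]
pull (array([ 0.5477, -0.0486,  0.0911]), np.float64(0.3571482340204284)) [ 0.5477 -0.0482  0.096 ]
key (array([0.4855, 0.3486, 0.0742]), np.float64(0.42409610206561865))
[0.4996 0.3425 0.072 ]
[0.4934 0.3363 0.072 ]
[0.4691 0.3484 0.072 ]
[0.4746 0.3576 0.072 ]
```

apply_moves(
  moves=[
    [0,[0.028,0.051,0],[0,0,5.65]],
    [0,[0.028,0.051,0],[0,0,5.65]],
    [0,[0.028,0.051,0],[0,0,5.65]],
    [0,[0.028,0.051,0],[0,0,5.65]],
    [0,[0.028,0.051,0],[0,0,5.65]],
    [0,[0.028,0.051,0],[0,0,5.65]],
    [0,[0.028,0.051,0],[0,0,5.65]],
    [0,[0.028,0.051,0],[0,0,5.65]],
    [0,[0.028,0.051,0],[0,0,5.65]],
    [0,[0.026,0.052,0],[0,0,5.65]],
    [0,[0,0,0],[0,0,0]],
  ],
)

```text
clock: 1.68
eef_pos: [0.5432, -0.0774, 0.2057]
ee_rot: [0.761, 0.649, 0.002, -0.001]
ft_force: [0.1, -0.5, -0.2]
gripper_width: 0.0005
gripper_force: 0.0
```

apply_moves(
  moves=[
    [0,[-0.001,-0.008,-0.05],[0,0,0]],
    [0,[0,0,-0.05],[0,0,0]],
    [0,[0,0,-0.021],[0,0,0]],
    [0,[0,0,0],[0,0,0]],
  ],
)

```text
clock: 2.17
eef_pos: [0.5383, -0.0926, 0.083]
ee_rot: [0.765, 0.645, -0.002, -0.001]
ft_force: [0.5, -0.3, 0.7]
gripper_width: 0.0005
gripper_force: 0.0
```

Run:
```python
from fit import *
print(sense()['eef_pos'],sense()['ft_force'])
a=ray(t,*T(478,200),.074);b=ray(t,*T(378,180),.074)
print('gap',a-b,np.linalg.norm(a-b))
```

```text
[ 0.5405 -0.0923  0.0851] [-0.4537  0.1907  0.5735]
gap [-0.0129 -0.0705  0.    ] 0.07165637533172653
```

apply_moves(
  moves=[
    [0,[0.002,0.0125,0],[0,0,0]],
    [0,[0.002,0.0125,0],[0,0,0]],
    [0,[0.002,0.0125,0],[0,0,0]],
    [0,[0.002,0.0125,0],[0,0,0]],
    [0,[0.002,0.0125,0],[0,0,0]],
    [0,[0.002,0.0125,0],[0,0,0]],
    [0,[0,0,0],[0,0,0]],
  ],
)

```text
clock: 3.15
eef_pos: [0.5522, -0.0139, 0.0843]
ee_rot: [0.763, 0.646, 0.0, -0.001]
ft_force: [-0.9, 0.0, -0.4]
gripper_width: 0.0008
gripper_force: 0.0
```

apply_moves(
  moves=[
    [0,[0.001,0.005,0],[0,0,0]],
    [0,[0.001,0.005,0],[0,0,0]],
    [0,[0,0,0],[0,0,0]],
  ],
)

```text
clock: 3.52
eef_pos: [0.5534, -0.0059, 0.0841]
ee_rot: [0.764, 0.645, -0.0, -0.001]
ft_force: [-1.0, -0.6, -0.5]
gripper_width: 0.0005
gripper_force: 0.5
```

apply_moves(
  moves=[
    [0,[0.001,0.004,0],[0,0,0]],
    [0,[0,0.004,0],[0,0,0]],
    [0,[0,0,0],[0,0,0]],
  ],
)

```text
clock: 3.9
eef_pos: [0.5553, 0.0024, 0.0844]
ee_rot: [0.764, 0.646, 0.0, -0.0]
ft_force: [-0.6, -1.4, -0.9]
gripper_width: 0.0002
gripper_force: 0.6
```

apply_moves(
  moves=[
    [0,[0.001,0.004,0],[0,0,0]],
    [0,[0,0.003,0],[0,0,0]],
    [0,[0,0,0],[0,0,0]],
  ],
)

```text
clock: 4.28
eef_pos: [0.5566, 0.0093, 0.0846]
ee_rot: [0.764, 0.646, 0.001, 0.0]
ft_force: [-1.0, -1.2, -0.8]
gripper_width: 0.0006
gripper_force: 0.6
```

apply_moves(
  moves=[
    [0,[0,0.003,0],[0,0,0]],
    [0,[0,0.002,0],[0,0,0]],
    [0,[0,0,0],[0,0,0]],
  ],
)

```text
clock: 4.65
eef_pos: [0.5568, 0.0109, 0.0846]
ee_rot: [0.764, 0.645, -0.001, 0.002]
ft_force: [-0.2, -6.5, -1.8]
gripper_width: 0.0008
gripper_force: 3.5
```

Run:
```python
from h import *
print(sense()['eef_pos'],sense()['ft_force'])
c=grab('top'); d=grab('side')
crop(c,'a.png',260,185,410,305,3); crop(d,'b.png',250,210,400,330,3)
cv2.imwrite('pics/m1.png',np.hstack([cv2.convertScaleAbs(cv2.imread('pics/a.png')[:, :400],alpha=1.6),cv2.imread('pics/b.png')[:,:400]]))
```

```text
[0.55681034 0.01086446 0.08459872] [-0.24637743 -6.53999697 -1.83311436]
```

View pics/m1.png

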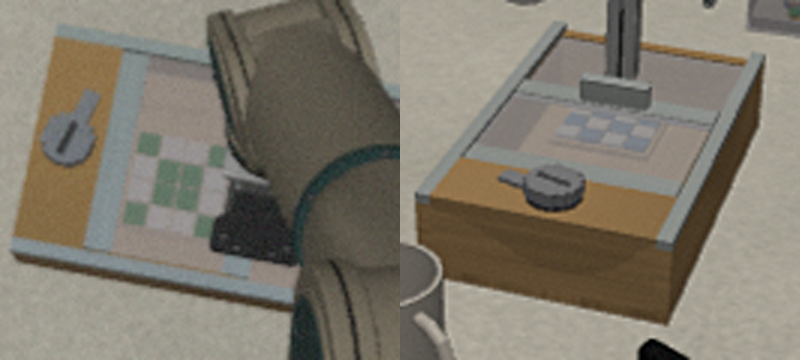

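The door is shut against the jamb: no gap in the picture, and a 6.5 N stop force. The next move backs off, lifts and goes over the key.

apply_moves(
  moves=[
    [0,[0,0.001,0],[0,0,0]],
    [0,[0,0,0],[0,0,0]],
    [0,[-0.002,-0.012,0],[0,0,0]],
    [0,[0,0,0.06],[0,0,0]],
    [0,[0,0,0.055],[0,0,0]],
    [0.05,[-0.009,0.045,0],[0,0,8]],
    [0.05,[-0.009,0.045,0],[0,0,8]],
    [0.05,[-0.009,0.045,0],[0,0,8]],
    [0.05,[-0.009,0.045,0],[0,0,8]],
    [0.05,[-0.009,0.045,0],[0,0,8]],
    [0.05,[-0.009,0.045,0],[0,0,8]],
    [0.05,[-0.009,0.045,0],[0,0,8]],
    [0.05,[-0.008,0.035,0],[0,0,7]],
    [0.05,[0,0,-0.05],[0,0,0]],
    [0.05,[0,0,0],[0,0,0]],
    [0.05,[0,0,0],[0,0,0]],
  ],
)

```text
clock: 6.75
eef_pos: [0.4838, 0.353, 0.1507]
ee_rot: [0.314, 0.949, 0.001, 0.0]
ft_force: [1.2, 1.3, 0.8]
gripper_width: 0.0499
gripper_force: 0.0
```

Run:
```python
from h import *
s=sense();print(s['eef_pos'],s['joint_pos'])
from scipy.spatial.transform import Rotation as R
print(R.from_quat(s['ee_rot']).as_matrix())
c=grab('top'); d=grab('side')
crop(c,'a.png',160,190,310,310,3); crop(d,'b.png',280,270,400,390,3)
a=cv2.convertScaleAbs(cv2.imread('pics/a.png'),alpha=1.6)[:360]; cv2.imwrite('pics/m2.png',np.hstack([a[:, :440],cv2.imread('pics/b.png')]))
```

```text
[0.48375581 0.35303488 0.15069952] [-0.35666025  0.66347558 -0.51836851  1.71407486  0.40937303  0.87216663
 -0.11970077]
[[-8.02192257e-01  5.97065239e-01  8.25866680e-04]
 [ 5.97065796e-01  8.02191161e-01  1.33304796e-03]
 [ 1.33413648e-04  1.56245750e-03 -9.99998770e-01]]
```

View pics/m2.png

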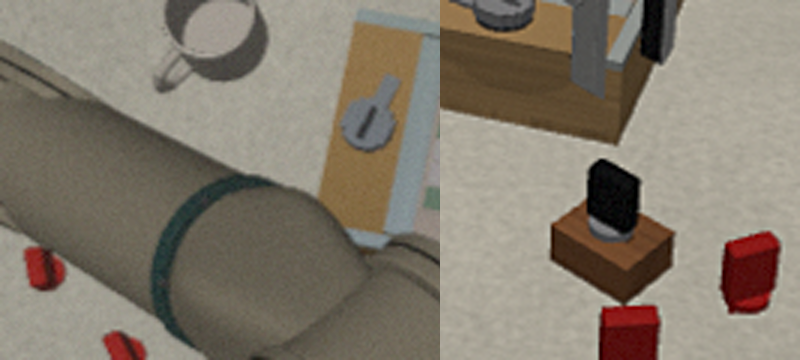

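The side view shows fingertips at about px (330,302) and (352,291), with the key handle below and its top centre at about px (338,327). Next I check that the calibration is consistent.

Run:
```python
from h import *
np.set_printoptions(precision=4,suppress=True)
d=grab('side');s=sense();p=s['eef_pos']; print(p,proj(d,p),'seen 340.8,296')
y=np.array([.597,.802,0]); print(proj(d,p+y*.025),proj(d,p-y*.025))
print('key',ray(d,338,327.3,.076))
for k in((.484,.3495),(.483,.3506)): print(proj(d,[*k,.076]))
```

```text
[0.4843 0.3531 0.1513] [340.3531 294.6267] seen 340.8,296
[331.063  300.0573] [349.3216 289.3841]
key [0.4852 0.3537 0.076 ]
[338.8385 326.0124]
[339.3006 326.4204]
```

apply_moves(
  moves=[
    [0.05,[0,-0.002,-0.045],[0,0,0]],
    [0.05,[0,0,-0.04],[0,0,0]],
    [0.05,[0,0,-0.023],[0,0,0]],
    [0.05,[0,0,0],[0,0,0]],
  ],
)

```text
clock: 7.4
eef_pos: [0.4829, 0.35, 0.041]
ee_rot: [0.314, 0.949, -0.001, -0.0]
ft_force: [0.1, 0.6, -1.2]
gripper_width: 0.0502
gripper_force: 0.0
```

apply_moves(
  moves=[
    [0.0,[0,0,0],[0,0,0]],
    [0.0,[0,0,0],[0,0,0]],
    [0.0,[0,0,0],[0,0,0]],
    [0,[0,0,0],[0,0,0]],
  ],
)

```text
clock: 7.9
eef_pos: [0.4839, 0.3511, 0.0422]
ee_rot: [0.314, 0.949, 0.001, 0.001]
ft_force: [0.9, -0.3, 2.7]
gripper_width: 0.0159
gripper_force: 30.0
```

apply_moves(
  moves=[
    [0,[0,0,0.02],[0,0,0]],
    [0,[0,0,0.06],[0,0,0]],
    [0,[0,0,0.06],[0,0,0]],
    [0,[0.025,-0.043,0],[0,0,1.6]],
    [0,[0.025,-0.043,0],[0,0,1.6]],
    [0,[0.025,-0.044,0],[0,0,1.6]],
    [0,[0.026,-0.044,0],[0,0,1.6]],
    [0,[0,0,-0.04],[0,0,0]],
    [0,[0,0,-0.015],[0,0,0]],
    [0,[0,0,0],[0,0,0]],
    [0,[0,0,0],[0,0,0]],
  ],
)

```text
clock: 9.28
eef_pos: [0.5844, 0.1782, 0.1276]
ee_rot: [0.26, 0.966, 0.001, 0.001]
ft_force: [0.2, 0.2, -0.7]
gripper_width: 0.0162
gripper_force: 30.0
```

Run:
```python
from h import *
s=sense();print(s['eef_pos'],s['joint_pos'],s['gripper_width'])
c=grab('top','t3.png'); d=grab('side','s3.png')
crop(c,'a.png',240,180,340,280,4); crop(d,'b.png',265,220,365,320,6)
a=cv2.convertScaleAbs(cv2.imread('pics/a.png'),alpha=1.6); b=cv2.imread('pics/b.png'); 
cv2.imwrite('pics/m3.png',np.hstack([cv2.copyMakeBorder(a,0,200,0,0,cv2.BORDER_CONSTANT)[:, :200],b]))
```

```text
[0.58442388 0.17815372 0.12759229] [-0.01209401  0.71528992 -0.54442532  1.69874604  0.46517505  0.85787539
  0.28773168] 0.016168987373911883
```

View pics/m3.png

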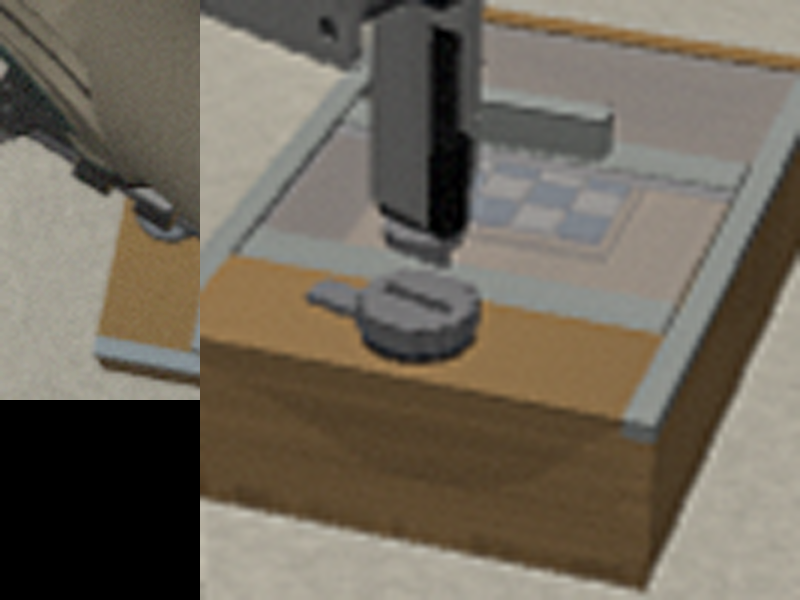

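The side view shows the blade just above the disc. The slot ends are at px (296.3,267.2) and (307,271.7). I'll compare these with the key as modelled from the TCP, and make one larger crop.

Run:
```python
from h import *
np.set_printoptions(precision=4,suppress=True)
c=grab('side');t=grab('top');s=sense();p=s['eef_pos'];print(p)
a,b=ray(c,296.3,267.2,.089),ray(c,307,271.7,.089); print('slot',a,b,(a+b)/2,np.linalg.norm(a-b),np.degrees(np.arctan2(*(a-b)[1::-1])))
q=s['ee_rot'];yaw=2*np.arctan2(q[1],q[0]);x=np.array([np.cos(yaw),np.sin(yaw),0]);print(np.degrees(yaw))
o=p-[0,0,.022]
for nm,P in(('blade+',o+x*.012),('blade-',o-x*.012),('tip',p)): print(nm,proj(c,P),(proj(c,P)-[280,240])*14)
crop(c,'k.png',280,240,330,282,14)
```

```text
[0.5846 0.1773 0.1275]
slot [0.5984 0.1712 0.089 ] [0.5717 0.186  0.089 ] [0.585  0.1786 0.089 ] 0.03043991286918264 -28.902391467649483
149.81386635378107
blade+ [306.1618 264.6188] [366.2655 344.6637]
blade- [297.8203 261.0273] [249.4841 294.3818]
tip [302.0499 254.2061] [308.6988 198.8856]
```

View pics/k.png

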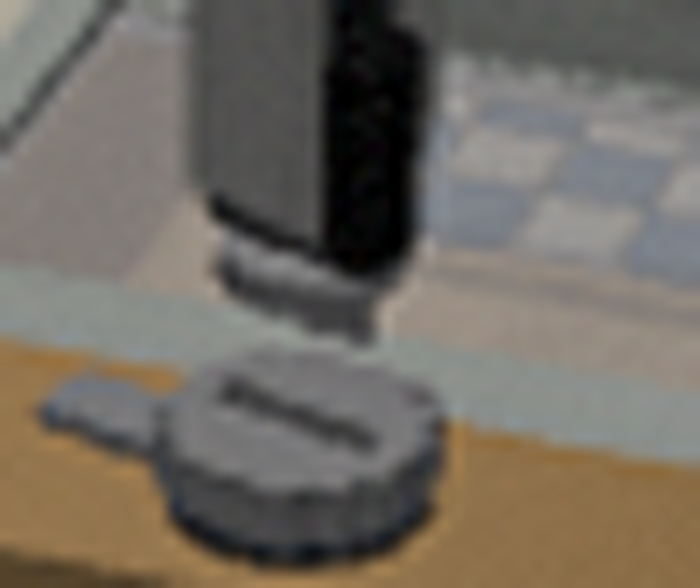

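Blade corner seen at (368,342) against (366,345) predicted, so key and slot agree to about 1 mm. I'll lower it.

apply_moves(
  moves=[
    [0,[0,0.0005,-0.008],[0,0,0.6]],
    [0,[0,0,-0.006],[0,0,0]],
    [0,[0,0,-0.004],[0,0,0]],
    [0,[0,0,-0.002],[0,0,0]],
    [0,[0,0,0],[0,0,0]],
  ],
)

```text
clock: 10.1
eef_pos: [0.5849, 0.1782, 0.1067]
ee_rot: [0.255, 0.967, 0.001, 0.001]
ft_force: [1.1, 3.2, 0.9]
gripper_width: 0.016
gripper_force: 30.0
```

apply_moves(
  moves=[
    [0,[0,0,-0.003],[0,0,0]],
    [0,[0,0,-0.002],[0,0,0]],
    [0,[0,0,0],[0,0,0]],
  ],
)

```text
clock: 10.48
eef_pos: [0.5846, 0.1783, 0.1014]
ee_rot: [0.255, 0.967, 0.001, 0.0]
ft_force: [3.1, 3.6, -0.9]
gripper_width: 0.0155
gripper_force: 30.0
```

apply_moves(
  moves=[
    [0,[0.0005,0.0007,0],[0,0,0]],
    [0,[0,0,0],[0,0,-5]],
    [0,[0,0,0],[0,0,-5]],
    [0,[0,0,0],[0,0,-5]],
    [0,[0,0,0],[0,0,-5]],
    [0,[0,0,0],[0,0,-5]],
    [0,[0,0,0],[0,0,-5]],
    [0,[0,0,0],[0,0,0]],
  ],
)

```text
clock: 11.48
eef_pos: [0.5856, 0.1795, 0.1015]
ee_rot: [0.497, 0.868, 0.002, 0.0]
ft_force: [3.6, 5.8, -3.5]
gripper_width: 0.0155
gripper_force: 30.0
```

Run:
```python
from h import *
s=sense();print(s['eef_pos'],s['joint_pos'],s['ft_force'],s['ft_torque'],s['gripper_width'])
```

```text
[0.5855566  0.17946386 0.10149451] [-0.10696844  0.7237854  -0.3848712   1.71750499  0.36363487  0.76869435
 -0.13782985] [ 3.61737188  5.82869698 -3.54065551] [ 1.51986244 -1.11787743  0.02791621] 0.015489836605429675
```

apply_moves(
  moves=[
    [0,[0,0,0],[0,0,-5]],
    [0,[0,0,0],[0,0,-5]],
    [0,[0,0,0],[0,0,-5]],
    [0,[0,0,0],[0,0,-5]],
    [0,[0,0,0],[0,0,-5]],
    [0,[0,0,0],[0,0,-5]],
    [0,[0,0,0],[0,0,-5]],
    [0,[0,0,0],[0,0,0]],
  ],
)

```text
clock: 12.48
eef_pos: [0.5863, 0.1788, 0.1018]
ee_rot: [0.735, 0.678, 0.002, 0.001]
ft_force: [4.6, 3.2, -1.7]
gripper_width: 0.016
gripper_force: 30.0
```

Run:
```python
from h import *
s=sense();print(s['eef_pos'],s['joint_pos'],s['ft_force'],s['ft_torque'],s['gripper_width'])
c=grab('side');d=grab('top')
crop(c,'b.png',270,235,345,300,8); crop(d,'a.png',250,190,325,265,4)
cv2.imwrite('pics/m4.png',np.vstack([cv2.imread('pics/b.png')]))
```

```text
[0.58632919 0.17877863 0.10176708] [-0.20935487  0.70457458 -0.2143564   1.72001847  0.20648797  0.73552341
 -0.60853366] [ 4.56865394  3.19720682 -1.70213566] [ 1.02280427 -1.32214163  0.03308458] 0.016026184673229263
```

View pics/m4.png

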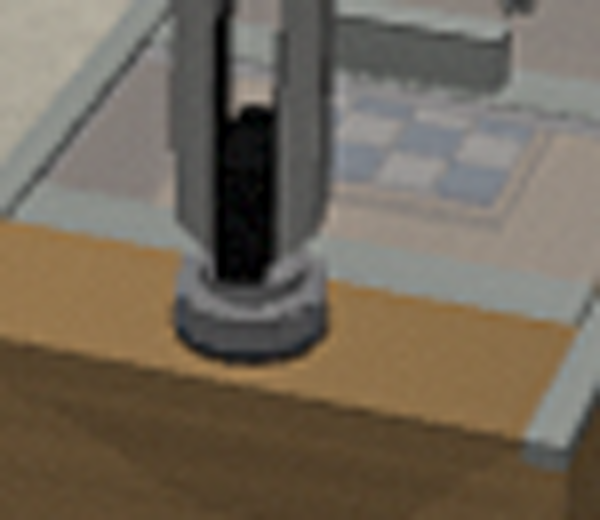

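The side view shows the key seated on the disc, and the tongue has turned behind it. I continue to the stop.

apply_moves(
  moves=[
    [0,[0,0,0],[0,0,-4]],
    [0,[0,0,0],[0,0,-4]],
    [0,[0,0,0],[0,0,-3]],
    [0,[0,0,0],[0,0,0]],
  ],
)

```text
clock: 13.08
eef_pos: [0.5863, 0.1781, 0.1019]
ee_rot: [0.797, 0.604, 0.001, 0.001]
ft_force: [5.3, 3.2, -0.9]
gripper_width: 0.0158
gripper_force: 30.0
```

Run:
```python
from h import *
s=sense();q=s['ee_rot'];print(np.degrees(2*np.arctan2(q[1],q[0])),s['eef_pos'],s['ft_force'],s['ft_torque'])
```

```text
74.33640124981154 [0.58630918 0.17807628 0.10186245] [ 5.33607281  3.15376822 -0.94024013] [ 0.80506443 -1.28600995  0.08019865]
```

apply_moves(
  moves=[
    [0,[0,0,0],[0,0,-3]],
    [0,[0,0,0],[0,0,0]],
  ],
)

```text
clock: 13.32
eef_pos: [0.5863, 0.1778, 0.1019]
ee_rot: [0.812, 0.583, 0.001, 0.001]
ft_force: [4.2, 2.6, -1.0]
gripper_width: 0.0163
gripper_force: 30.0
```

Run:
```python
from h import *
s=sense();q=s['ee_rot'];print(np.degrees(2*np.arctan2(q[1],q[0])),s['eef_pos'],s['ft_force'],s['ft_torque'])
```

```text
71.3223115438273 [0.58627432 0.17775347 0.10187303] [ 4.23985864  2.5864053  -1.02544146] [ 0.70050169 -1.19890334  0.02042452]
```

apply_moves(
  moves=[
    [0,[0,0,0],[0,0,-2.5]],
    [0,[0,0,0],[0,0,0]],
  ],
)

```text
clock: 13.58
eef_pos: [0.5863, 0.1777, 0.1019]
ee_rot: [0.825, 0.565, 0.001, 0.001]
ft_force: [5.1, 2.3, -1.5]
gripper_width: 0.0163
gripper_force: 30.0
```

Run:
```python
from h import *
s=sense();q=s['ee_rot'];print(np.degrees(2*np.arctan2(q[1],q[0])),s['eef_pos'],s['ft_force'],s['ft_torque'])
```

```text
68.85940599878123 [0.58630327 0.17771195 0.10188074] [ 5.13888097  2.33883186 -1.51371572] [ 0.71039563 -1.25941229  0.23977488]
```

apply_moves(
  moves=[
    [0,[0,0,0],[0,0,-2.5]],
    [0,[0,0,0],[0,0,0]],
  ],
)

```text
clock: 13.82
eef_pos: [0.5863, 0.1777, 0.1019]
ee_rot: [0.837, 0.548, 0.001, 0.001]
ft_force: [4.2, 1.9, -1.3]
gripper_width: 0.0159
gripper_force: 30.2
```

Run:
```python
from h import *
s=sense();q=s['ee_rot'];print(np.degrees(2*np.arctan2(q[1],q[0])),s['eef_pos'],s['ft_force'],s['ft_torque'])
```

```text
66.42185461987037 [0.58632171 0.17769424 0.10190021] [ 4.20521366  1.85456688 -1.33612453] [ 0.62924547 -1.24504729  0.48260686]
```

The torque rose to 0.48 N m, so the lock is at its stop. I'll ease back within the play and release.

apply_moves(
  moves=[
    [0,[0,0,0],[0,0,4]],
    [0,[0,0,0],[0,0,4]],
    [0,[0,0,0],[0,0,0]],
    [0.03,[0,0,0],[0,0,0]],
    [0.05,[0,0,0],[0,0,0]],
    [0.05,[0,0,0],[0,0,0]],
    [0.05,[0,0,0.01],[0,0,0]],
    [0.05,[0,0,0.03],[0,0,0]],
    [0.05,[0,0,0.05],[0,0,0]],
    [0.05,[0,0,0.05],[0,0,0]],
    [0.05,[-0.03,-0.05,0.02],[0,0,0]],
    [0.05,[-0.04,-0.06,0],[0,0,0]],
    [0.05,[-0.04,-0.06,0],[0,0,0]],
    [0.05,[-0.02,-0.06,0],[0,0,0]],
    [0.05,[0,-0.06,0],[0,0,0]],
    [0.05,[0,0,0],[0,0,0]],
  ],
)

```text
clock: 15.82
eef_pos: [0.4648, -0.1008, 0.2622]
ee_rot: [0.799, 0.601, -0.0, 0.001]
ft_force: [-0.6, 0.4, 0.2]
gripper_width: 0.0502
gripper_force: 0.0
```

Run:
```python
from h import *
c=grab('side');d=grab('top')
crop(c,'b.png',250,210,350,310,4); crop(d,'a.png',250,185,350,285,4)
cv2.imwrite('pics/m5.png',np.hstack([cv2.convertScaleAbs(cv2.imread('pics/a.png'),alpha=1.6),cv2.imread('pics/b.png')]))
```

```text
(no output)
```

View pics/m5.png

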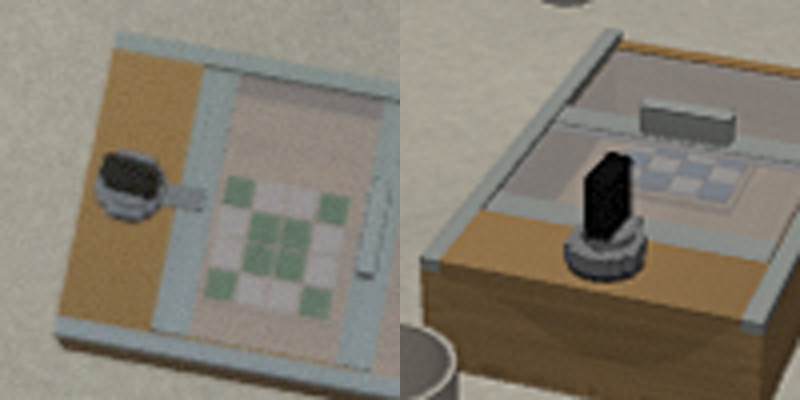

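The door is shut, the tongue lies over it parallel to the case's long edges, and the key is upright and released. I'm handing the job in.

```bash
python3 -c "
from h import *
print(manip.job_done())"
```

```text
the job is handed in; nothing more can be done
None
```

The door is shut, the lock is turned to its stop with the tongue over the door, and the key stands released and upright in the slot; the job was handed in after about 16 s, and no verdict was returned.

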